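Toy paddock gate held open

ROBOT

A 6-joint arm with a two-finger parallel gripper is mounted at the origin on the work surface. World frame = base frame: x ahead of the robot, y to its left, z up, the work surface at z = 0. Lengths are in m, angles in rad, forces in N, time in s.
With the tool pointing down it reaches from about 0.25 to 0.775 m from the base axis. Payload 4 kg.
Tool frame: the origin (TCP) lies midway between the tips of the shut fingers; the grasp point (between the pads) lies 19 mm behind it; z points along the fingers, y is the line along which they close (so a half turn about z gives the same grasp; the last joint's range is limited). The gripper opens to 85 mm and grips with 20 to 120 N. Pads are 22 mm wide; open, the fingers measure 114 mm over their backs; the gripper's body (76 mm by 85 mm) begins 54 mm behind the grasp point. The pads swing forward as they close: fully open they stand 13 mm farther back than shut.
Start: joints at [1.053, 0.087, 1.371, -0, 1.684, -0.103], TCP at [0.222, 0.503, 0.231] pointing down, gripper open.
Joint ranges: [-3.1, 3.1], [-0.76, 2.03], [0.27, 2.55], [-1.08, 4.22], [0.17, 2.65], [-2.57, 2.57]. Speed limits (rad/s): [2.79, 2.79, 3.14, 3.14, 3.14, 3.14].

INTERFACE

Orientations are given as a unit quaternion [w, x, y, z].
In Python, from station import robot, cams, job gives the robot as it stands.
- The arm moves only by the tool send_rows, never from a script. Its argument "series" is one flat list of numbers, 7 for each row, row after row: the shift along the world's x, y, z as a fraction of full scale, then the turn, a rotation vector about the world's x, y, z as a fraction of full scale, then the opening, from -1 (shut) to 1 (fully open). A call has 1 to 20 rows; each row shifts and turns the commanded pose from where the row before left it; what a row does not reach is not made up. Full scale, the value 1, is 0.02 m for a shift and 5 degrees for a turn. A row lasts 1/12 s, in which the tool goes at most 41.7 mm and 7.16 degrees, less where a joint would pass 70% of its speed; a pose out of reach is approached as far as the arm can. A call with a number of a shift or a turn outside -1 to 1 is refused whole. A call with a gripper value outside its range is refused whole. The fingers move at their own pace and stop on an object; "squeeze" is the grip in N (left out, the last holds). Time passes only in rows, so rows that do not move let the fingers close. It gives the time, the measured TCP pose, the force, the opening and the grip force at its end, in the units of the state.
- robot.get_state(): the state, without advancing time (a new reading comes with each control period).
- cams.get_image(name): name is "side" or "top"; returns a dict with "frame" (400x640x3 uint8, blue, green, red), "z_map" (400x640 float32, m along the optical axis (not along the pixel's ray), 0 where there is no reading), "fovy" (degrees; the focal length in pixels is half the picture's height over the tangent of half this angle, whatever the lens; pixels are square), "cx", "cy" (the principal point, pixels), "T" (4x4, takes a point from camera to world coordinates). Camera axes: x right, y down, z forward; pixel columns grow to the right and rows downward; lengths in m; the calibration is good to about 2 mm. A picture is of the moment at which its call begins.
- job.finish_job(): hands the job in; it is judged then, once.
The state is a dict: "time": time; "qpos": joint angles; "joint_velocities": joint speeds; "effort": joint torques, N m; "tool_pos": TCP position; "tool_rot": TCP orientation; "contact_force": force on the tool from outside, world axes, zero at the start; "wrist_torque": the same for the moment, N m; "grip_width": finger opening in m; "finger_force": force on a finger pad.
Only numpy, scipy, OpenCV 4.12 (cv2) and the standard library are available. Lean on these libraries where they do the work, as an engineer would, in place of code of your own. Each camera call takes 0.05 s, during which the arm holds its last target. There are 200 camera calls.

TASK

Open the gate of the wooden toy paddock and keep it open: first squeeze the two square tabs of the catch at the gate's free end fully together, then the two round tabs of the catch near its hinge. Then take the gate by the knob on its top, swing it out of the paddock past its click until it stands wide open, at least 60 degrees, and finish while still holding it steady there by the knob, for it springs back when let go. Leave the animals and the other things on the table where they are.

Things in the scene. Friction and masses are not known exactly. Their poses are not given: they have to be found in the camera images.
- pen: Wooden toy paddock, fixed: green board 245 x 370 x 12 mm, rail fence 95 mm high on three sides, the gate on the fourth. Origin: under the knob of the shut gate, at table height. x points from the gate into the paddock, y along the shut gate from hinge (y = -0.15) to free end. The gate swings out to -x. Four steel studs in front of it, 35 mm high, stop the catches' toes.
- gate (a joint): Gate angle, rad: 0 shut, grows as it swings out (counter-clockwise from above), stop at 1.45. Leaf 16 mm thick, 90 mm high, 277 mm long. Blocked until all four tabs are squeezed in. A spring always pulls it shut, 2 to 3 N at the knob when wide; a click resists at 0.2 to 0.5 rad (about 6 N at the knob) and helps from there to 0.75; let go wide, it falls back to about 0.7.
- gate_hinge (a point): Point on the gate's vertical hinge axis, 90 mm above the table.
- gate_knob: Upright round wooden knob on the middle of the gate's top, 26 mm diameter, 34 mm high; origin at its centre, 121 mm above the table and 150 mm from the hinge axis. Moves with the gate and turns freely about its own upright axis, so the grip need not turn with the gate.
- tip_catch (a point): Middle of the catch near the gate's free end, between its two tabs, 230 mm from the hinge axis, 114 mm above the table; moves with the gate. Tabs: two square wooden plates facing each other, 30 mm wide across the gate, 94 to 134 mm above the table, 10 mm thick, outer faces 52 mm apart when out, 30 mm when fully squeezed. Pinch both from outside, along the gate.
- hinge_catch (a point): Middle between the two tabs of the catch near the hinge, 70 mm from the hinge axis, 114 mm above the table; moves with the gate. As the other catch, but its tabs are round discs of 36 mm diameter (96 to 132 mm above the table), 10 mm thick.
- tip_catch_in (a joint): Square tab nearer the hinge. Slide of that tab along the leaf, m: 0 standing out, grows as it is pushed towards the other tab of its catch (here towards the free end), stop at 0.011. Stays where it is left (about 2.5 N friction, no return spring). Starts between 0 and 0.0015. From 0.007 on both tabs the catch is free.
- tip_catch_out (a joint): Square tab nearer the free end. Slide of that tab along the leaf, m: 0 standing out, grows as it is pushed towards the other tab of its catch (here towards the hinge), stop at 0.011. Stays where it is left (about 2.5 N friction, no return spring). Starts between 0 and 0.0015. From 0.007 on both tabs the catch is free.
- hinge_catch_in (a joint): Round tab nearer the hinge. Slide of that tab along the leaf, m: 0 standing out, grows as it is pushed towards the other tab of its catch (here towards the free end), stop at 0.011. Stays where it is left (about 2.5 N friction, no return spring). Starts between 0 and 0.0015. From 0.007 on both tabs the catch is free.
- hinge_catch_out (a joint): Round tab nearer the free end. Slide of that tab along the leaf, m: 0 standing out, grows as it is pushed towards the other tab of its catch (here towards the hinge), stop at 0.011. Stays where it is left (about 2.5 N friction, no return spring). Starts between 0 and 0.0015. From 0.007 on both tabs the catch is free.
- cow: Loose wooden toy cow, about 90 x 22 x 65 mm, stands in the paddock; origin under its middle.
- pig: Loose wooden toy pig, about 70 x 24 x 45 mm, stands in the paddock; origin under its middle.
- sheep: Loose wooden toy sheep, about 60 x 22 x 42 mm, stands on the table outside, beyond the gate's free end; origin under its middle.
- puzzle_piece: Loose flat puzzle piece with a knob, about 105 x 68 x 43 mm, on the robot's right; origin underneath.
- lens: Loose black camera lens, 68 mm diameter, 75 mm high, upright; origin underneath.
- tape: Loose ring of tape, 96 mm across, 24 mm high; origin underneath.
- mug: Loose white mug, 80 mm across, 90 mm high; origin underneath.
- driver: Loose screwdriver lying on the table on the robot's left.

How it is judged:
On the way, in this order (a step that is already met when the one before it is completed fails the run):
1. both square tabs of the free-end catch are squeezed in, the gate still shut (value of joint each of tip_catch_in, tip_catch_out above 0.007 m and value of joint gate below 0.15 rad), for 0.2 s.
2. both round tabs of the hinge-side catch are squeezed in (value of joint each of hinge_catch_in, hinge_catch_out above 0.007 m), for 0.2 s.
3. the gate has swung past its click, the fingers on the knob (value of joint gate above 0.85 rad and contact force between the fingers and gate_knob above 1 N), for 0.2 s.
At the end, for the whole second after the job is handed in: Through the last second the gate stands at 60 degrees (1.047 rad) or more, moving slower than 0.1 rad/s, with the fingers bearing on its knob (over 1 N); the animals and other loose things are within 30 mm of where they began (value of joint gate above 1.047 rad and contact force between the fingers and gate_knob above 1 N and velocity of joint gate between -0.1 and 0.1 rad/s and distance of each of cow, pig, sheep, puzzle_piece, lens, tape, mug, driver from where it was at the start of the episode below 0.03 m); the arm keeps its last pose, push and grip.
It fails at once if an animal or another loose thing is moved more than 30 mm (distance of any of cow, pig, sheep, puzzle_piece, lens, tape, mug, driver from where it was at the start of the episode above 0.03 m).
It also fails if it takes over 50 s, if anything falls off the work surface, if the arm or the gripper's body presses on something with over 40 N, if the wrist force passes 120 N, or if a joint passes its speed limit or range.

## Working session

There is one attempt and no reset: what is moved stays moved. The work goes in short steps, Python scripts to look and compute and a tool call to move; the robot and the scene stay as the last step left them, time stands still between calls to the robot, and variables do not carry over. Pictures are saved under pics/ and viewed, at most 10 in all, crops included, and the job is handed in when it is done.

Besides the shell and the picture viewer there is one more tool, called after "Call:" in YAML: its name, and indented under it one key for each argument. send_rows: Moves the arm, as the interface text tells. Its arguments: {"type":"object","properties":{"series":{"type":"array","items":{"type":"number","minimum":-1,"maximum":1}},"squeeze":{"type":"number"}},"required":["series"]}

```bash
mkdir -p pics; cat > h.py <<'E'
import numpy as np, cv2
from station import robot, cams, job
def grab(n):
    c=cams.get_image(n); f=c["frame"]; z=c["z_map"]
    F=f.shape[0]/2/np.tan(np.radians(c["fovy"])/2)
    v,u=np.mgrid[:f.shape[0],:f.shape[1]]
    P=np.stack([(u-c["cx"])/F*z,(v-c["cy"])/F*z,z],-1)@c["T"][:3,:3].T+c["T"][:3,3]
    P[z==0]=np.nan
    return f,P,c
E
python3 - <<'E'
from h import *
for n in("side","top"):
    f,P,c=grab(n); cv2.imwrite(f"pics/{n}0.png",f); np.save(n+"P.npy",P); np.save(n+"f.npy",f); print(n,c["T"][:3,3],c["T"][:3,2])
s=robot.get_state(); print(s)
E
```

```text
side [ 0.17100383 -0.92115914  1.09312588] [ 0.2435419   0.66260158 -0.70827007]
top [0.34356492 0.03965371 1.62284826] [ 0.10549447 -0.01747454 -0.99426634]
{'time': 0.1, 'qpos': array([ 1.05286825e+00,  8.79083604e-02,  1.37215789e+00, -5.41664335e-06,
        1.68360907e+00, -1.03108932e-01]), 'joint_velocities': array([-5.41831390e-04, -1.93028347e-03, -2.47023372e-03,  2.47784862e-05,
        1.62393019e-03,  2.30322052e-04]), 'effort': array([ 1.38139691e-03, -3.53012896e+01, -3.14215958e+01, -2.44557550e-04,
        7.98190216e-03, -2.98050873e-05]), 'tool_pos': array([0.22144122, 0.50294143, 0.2302135 ]), 'tool_rot': array([-3.15618695e-04,  2.05925868e-01,  9.78567040e-01, -9.92352713e-04]), 'contact_force': array([-0.46434374, -0.62126793, -0.11330649]), 'wrist_torque': array([-0.00055932,  0.00971371, -0.00233274]), 'finger_force': 0.0, 'grip_width': 0.08503758609250736}
```

View pics/side0.png

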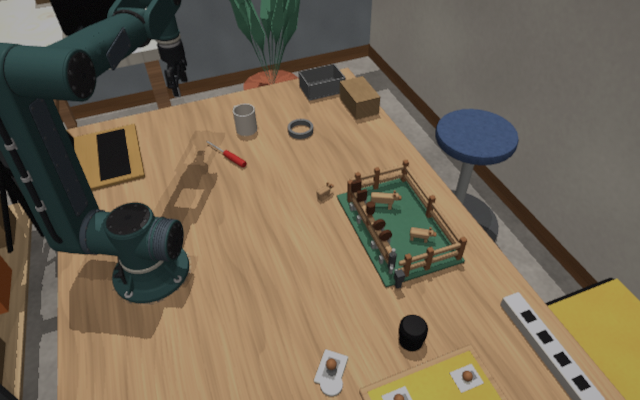

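View pics/top0.png

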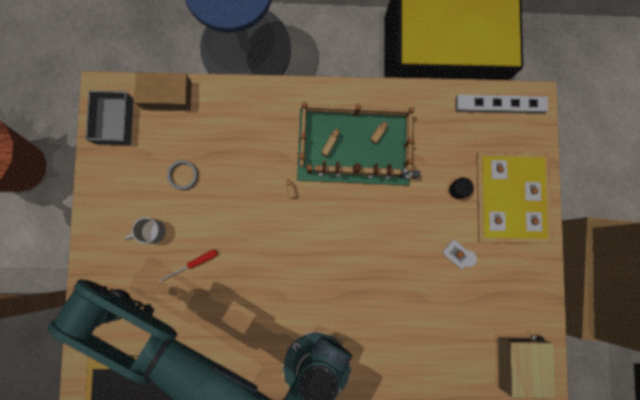

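The side and top views show the gate facing the robot. In the top view it runs from the hinge at about (410,173) to the free end at about (305,170), with the sheep at (291,188). Next I'll zoom in and measure the tall points.

```bash
python3 - <<'E'
from h import *
f=np.load("topf.npy");P=np.load("topP.npy")
a=cv2.resize(f[150:195,285:425],None,fx=5.6,fy=5.6,interpolation=cv2.INTER_CUBIC)
f2=np.load("sidef.npy");b=cv2.resize(f2[160:295,310:470],None,fx=2.5,fy=2.5,interpolation=cv2.INTER_CUBIC)
o=np.zeros((600,800,3),np.uint8);o[:a.shape[0],:a.shape[1]]=a[:,:800];h=b.shape[0];o[255:255+h,:b.shape[1]]=b[:345];cv2.imwrite("pics/c.png",o)
for n in("top","side"):
    P=np.load(n+"P.npy");f=np.load(n+"f.npy").astype(int)
    m=(P[...,2]>.09)&(P[...,2]<.15)&(P[...,0]>.4)&(P[...,0]<.62)&(abs(P[...,1])<.3)
    m&=P[...,1]>-.25
    k,l,s,cen=cv2.connectedComponentsWithStats(m.astype(np.uint8))
    print(n)
    for i in range(1,k):
        if s[i,4]<5: continue
        q=P[l==i]; print(cen[i].round(1),s[i,4],q.mean(0).round(3),q.min(0).round(3),q.max(0).round(3),f[l==i].mean(0).round())
E
```

```text
top
[323.1 168.7] 40 [ 0.613 -0.008  0.116] [ 0.604 -0.027  0.091] [0.62  0.01  0.141] [43. 62. 83.]
[336.3 169.5] 44 [ 0.612 -0.048  0.113] [ 0.603 -0.067  0.09 ] [ 0.62  -0.03   0.137] [44. 62. 82.]
[354.1 169. ] 77 [ 0.613 -0.102  0.12 ] [ 0.604 -0.129  0.09 ] [ 0.62  -0.07   0.142] [43. 63. 84.]
[384.3 170.9] 132 [ 0.611 -0.196  0.111] [ 0.596 -0.248  0.09 ] [ 0.62  -0.148  0.14 ] [47. 67. 88.]
[308.7 168.8] 11 [0.615 0.036 0.095] [0.612 0.029 0.09 ] [0.618 0.042 0.1  ] [41. 64. 91.]
[363.6 171.6] 5 [ 0.61  -0.135  0.092] [ 0.609 -0.139  0.091] [ 0.613 -0.13   0.095] [ 59.  85. 109.]
side
[356.3 191.8] 168 [ 0.611 -0.032  0.113] [ 0.601 -0.072  0.09 ] [0.62  0.039 0.136] [26. 37. 56.]
[368.9 209.1] 95 [ 0.611 -0.117  0.123] [ 0.602 -0.126  0.092] [ 0.62  -0.09   0.142] [27. 40. 60.]
[380.3 230.9] 187 [ 0.608 -0.194  0.116] [ 0.595 -0.222  0.09 ] [ 0.62  -0.162  0.133] [27. 39. 59.]
[371.  220.8] 5 [ 0.612 -0.133  0.091] [ 0.609 -0.137  0.09 ] [ 0.616 -0.13   0.094] [ 70.  96. 122.]
```

View pics/c.png

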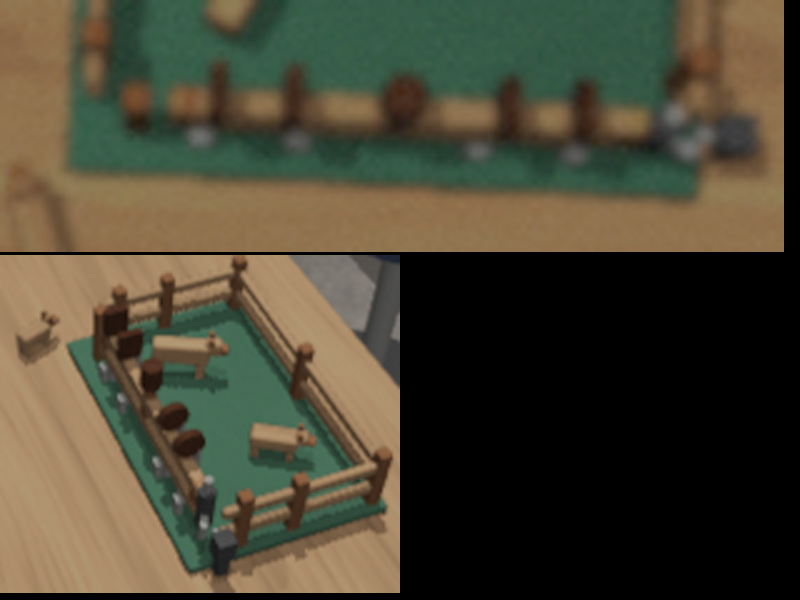

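The crop shows the square tabs at top-view columns 324 and 338, the knob at 357, and the round tabs at 376 and 390. I'll fit the gate line from these.

```bash
python3 - <<'E'
from h import *
import itertools
for n in("top","side"):
    P=np.load(n+"P.npy");f=np.load(n+"f.npy").astype(np.uint8)
    h=cv2.cvtColor(f,cv2.COLOR_BGR2HSV)
    g=(h[...,0]>50)&(h[...,0]<85)&(h[...,1]>80)&(abs(P[...,2]-.012)<.008)&(P[...,0]>.5)
    r=cv2.minAreaRect(P[g][:,:2].astype(np.float32)); print(n,"board",r, np.nanmedian(P[g][:,2]))
    m=(P[...,2]>.106)&(P[...,2]<.15)&(P[...,0]>.57)&(P[...,0]<.66)&(P[...,1]>-.25)&(P[...,1]<.02)
    k,l,s,cen=cv2.connectedComponentsWithStats(m.astype(np.uint8))
    for i in range(1,k):
        if s[i,4]<5: continue
        q=P[l==i]; print(cen[i].round(1),s[i,4],np.median(q,0).round(3),q.min(0).round(3),q.max(0).round(3))
# top surfaces from top view
P=np.load("topP.npy")
for lo,hi,nm in((.124,.138,'tabs'),(.132,.145,'knob')):
    m=(P[...,2]>lo)&(P[...,2]<hi)&(P[...,0]>.57)&(P[...,0]<.66)&(P[...,1]>-.25)&(P[...,1]<.02)
    k,l,s,cen=cv2.connectedComponentsWithStats(m.astype(np.uint8))
    for i in range(1,k): q=P[l==i];print(nm,s[i,4],np.mean(q,0).round(4),q.min(0).round(3),q.max(0).round(3))
E
```

```text
top board ((0.7038841843605042, -0.11047951877117157), (0.35730549693107605, 0.22663269937038422), 88.54676818847656) 0.012273756042386452
[323.4 166.1] 42 [ 0.618 -0.008  0.133] [ 0.604 -0.013  0.107] [ 0.634 -0.004  0.141]
[336.6 167.4] 37 [ 0.615 -0.049  0.132] [ 0.603 -0.052  0.109] [ 0.631 -0.044  0.14 ]
[356.4 167.6] 67 [ 0.614 -0.107  0.136] [ 0.604 -0.122  0.107] [ 0.63  -0.096  0.145]
[375.5 169.1] 43 [ 0.612 -0.167  0.126] [ 0.599 -0.173  0.112] [ 0.63  -0.163  0.14 ]
[388.9 169.4] 54 [ 0.613 -0.208  0.128] [ 0.596 -0.214  0.107] [ 0.632 -0.203  0.137]
side board ((0.7185320854187012, 0.6259657144546509), (1.8581483364105225, 0.30781710147857666), 87.02482604980469) 0.010631896352423897
[355.7 185. ] 90 [ 0.617 -0.014  0.123] [ 0.604 -0.019  0.106] [ 0.633 -0.006  0.137]
[361.2 194.3] 88 [ 0.616 -0.055  0.124] [ 0.601 -0.062  0.106] [ 0.631 -0.046  0.136]
[369.9 208. ] 107 [ 0.613 -0.119  0.13 ] [ 0.602 -0.126  0.107] [ 0.627 -0.1    0.142]
[378.3 223.9] 95 [ 0.613 -0.174  0.121] [ 0.597 -0.178  0.107] [ 0.632 -0.162  0.132]
[384.7 234.7] 99 [ 0.611 -0.215  0.121] [ 0.595 -
[... 688 characters left out ...]
162 -0.1085  0.1377] [ 0.605 -0.122  0.133] [ 0.628 -0.097  0.145]
knob 1 [ 0.6244 -0.1705  0.1328] [ 0.624 -0.171  0.133] [ 0.624 -0.171  0.133]
knob 10 [ 0.6098 -0.0504  0.1345] [ 0.604 -0.052  0.132] [ 0.616 -0.046  0.137]
knob 1 [ 0.6168 -0.1635  0.1399] [ 0.617 -0.163  0.14 ] [ 0.617 -0.163  0.14 ]
knob 1 [ 0.6214 -0.2035  0.1354] [ 0.621 -0.204  0.135] [ 0.621 -0.204  0.135]
knob 1 [ 0.6221 -0.2101  0.1324] [ 0.622 -0.21   0.132] [ 0.622 -0.21   0.132]
knob 2 [ 0.6131 -0.1702  0.1356] [ 0.611 -0.17   0.134] [ 0.615 -0.17   0.137]
knob 11 [ 0.6098 -0.2082  0.1338] [ 0.603 -0.213  0.132] [ 0.616 -0.203  0.137]
knob 1 [ 0.6056 -0.1673  0.1344] [ 0.606 -0.167  0.134] [ 0.606 -0.167  0.134]
```

Call:
send_rows:
  series: [0.7,-0.95,0,0,0,0.22,0.65,0.7,-0.95,0,0,0,0.22,0.65,0.7,-0.95,0,0,0,0.22,0.65,0.7,-0.95,0,0,0,0.22,0.65,0.7,-0.95,0,0,0,0.22,0.65,0.7,-0.95,0,0,0,0.22,0.65,0.7,-0.95,0,0,0,0.22,0.65,0.7,-0.95,0,0,0,0.22,0.65,0.7,-0.95,0,0,0,0.22,0.65,0.7,-0.95,0,0,0,0.22,0.65,0.7,-0.95,0,0,0,0.22,0.65,0.7,-0.95,0,0,0,0.22,0.65,0.7,-0.95,0,0,0,0.22,0.65,0.7,-0.95,0,0,0,0.22,0.65,0.7,-0.95,0,0,0,0.22,0.65,0.7,-0.95,0,0,0,0.22,0.65,0.7,-0.95,0,0,0,0.22,0.65,0.7,-0.95,0,0,0,0.22,0.65,0.7,-0.95,0,0,0,0.22,0.65,0.7,-0.95,0,0,0,0.22,0.65]
  squeeze: 30

```text
time: 1.77
tool_pos: [0.502, 0.1223, 0.2307]
tool_rot: [-0.001, 0.015, 1.0, 0.0]
contact_force: [0.8, 1.2, 1.0]
grip_width: 0.0705
finger_force: 0.0
```

Call:
send_rows:
  series: [0.7,-0.95,0,0,0,0,0.65,0.7,-0.95,0,0,0,0,0.65,0.7,-0.95,0,0,0,0,0.65,0.7,-0.95,0,0,0,0,0.65,0.7,-0.95,0,0,0,0,0.65,0.7,-0.95,0,0,0,0,0.65,0.7,-0.95,-0.5,0,0,0,0.65,0.7,-0.75,-0.5,0,0,0,0.65,0,0,-0.5,0,0,0,0.65,0,0,0,0,0,0,0.65,0,0,0,0,0,0,0.65]

```text
time: 2.68
tool_pos: [0.6127, -0.0241, 0.1998]
tool_rot: [-0.002, 0.015, 1.0, 0.001]
contact_force: [-0.7, -0.0, -0.6]
grip_width: 0.0706
finger_force: 0.0
```

```bash
python3 - <<'E'
from h import *
s=robot.get_state();print(s["tool_pos"],s["tool_rot"],s["contact_force"],s["qpos"])
f,P,c=grab("side");b=cv2.resize(f[90:260,300:440],None,fx=3.5,fy=3.5,interpolation=cv2.INTER_CUBIC);cv2.imwrite("pics/d.png",b)
E
```

```text
[ 0.61267205 -0.02410354  0.19981208] [-1.76380369e-03  1.53287563e-02  9.99880826e-01  5.02410828e-04] [-0.6511317  -0.02270084 -0.55011144] [-1.32076126e-01  2.38137439e-01  1.26033127e+00  5.88776202e-04
  1.64674457e+00 -1.67217008e+00]
```

View pics/d.png

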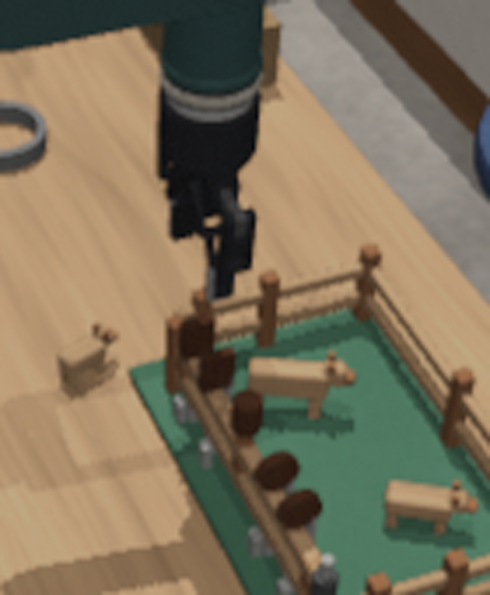

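Call:
send_rows:
  series: [0.12,-0.16,-0.4,0,0,0,0.65,0.12,-0.16,-0.6,0,0,0,0.65,0,0,-0.7,0,0,0,0.65,0,0,-0.7,0,0,0,0.65,0,0,-0.7,0,0,0,0.65,0,0,-0.7,0,0,0,0.65,0,0,-0.7,0,0,0,0.65,0,0,-0.6,0,0,0,0.65,0,0,0,0,0,0,0.65,0,0,0,0,0,0,0.65]

```text
time: 3.57
tool_pos: [0.6177, -0.0308, 0.0981]
tool_rot: [-0.001, 0.015, 1.0, 0.0]
contact_force: [-1.3, -0.2, -0.4]
grip_width: 0.0704
finger_force: 0.0
```

Clear and no contact. Now closing gradually.

Call:
send_rows:
  series: [0,0,0,0,0,0,0.2,0,0,0,0,0,0,0.1,0,0,0,0,0,0,0,0,0,0,0,0,0,-0.1,0,0,0,0,0,0,-0.2,0,0,0,0,0,0,-0.3,0,0,0,0,0,0,-0.4,0,0,0,0,0,0,-0.4,0,0,0,0,0,0,-0.4,0,0,0,0,0,0,-0.4]
  squeeze: 30

```text
time: 4.4
tool_pos: [0.6193, -0.0309, 0.1009]
tool_rot: [0.001, 0.015, 1.0, 0.0]
contact_force: [0.8, -0.2, 6.2]
grip_width: 0.0258
finger_force: 26.4
```

```bash
python3 - <<'E'
from h import *
f,P,c=grab("side");b=cv2.resize(f[110:250,310:440],None,fx=4.2,fy=4.2,interpolation=cv2.INTER_CUBIC);cv2.imwrite("pics/e.png",b)
E
```

```text
(no output)
```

View pics/e.png

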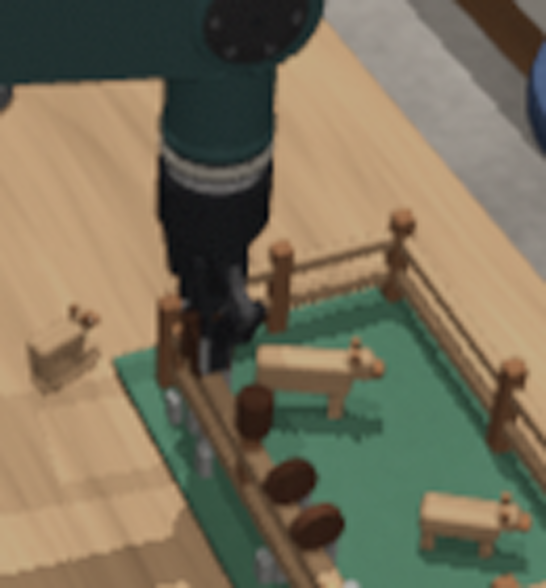

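Call:
send_rows:
  series: [0,0,0,0,0,0,0,0,0,0,0,0,0,0.65,0,0,0,0,0,0,0.65,0,0,0.6,0,0,0,0.65,0,0,0.9,0,0,0,0.65,0,0,0.9,0,0,0,0.65,0,0,0.9,0,0,0,0.65,0,0,0.9,0,0,0,0.65,0,-0.7,0.7,0,0,0,0.65,0,-0.9,0,0,0,0,0.65,0,-0.9,0,0,0,0,0.65,0,-0.9,0,0,0,0,0.65,0,-0.9,0,0,0,0,0.65,0,-0.9,0,0,0,0,0.65,0,-0.9,0,0,0,0,0.65,-0.3,-0.9,0,0,0,0,0.65,0,0,0,0,0,0,0.65,0,0,0,0,0,0,0.65]

```text
time: 5.95
tool_pos: [0.6122, -0.1718, 0.1976]
tool_rot: [0.0, 0.016, 1.0, 0.0]
contact_force: [0.5, -0.2, 0.1]
grip_width: 0.0706
finger_force: 0.0
```

```bash
python3 - <<'E'
from h import *
f,P,c=grab("side")
m=(P[...,2]>.106)&(P[...,2]<.15)&(P[...,0]>.57)&(P[...,0]<.66)&(P[...,1]>-.25)&(P[...,1]<.02)
k,l,s,cen=cv2.connectedComponentsWithStats(m.astype(np.uint8))
for i in range(1,k):
    if s[i,4]<5: continue
    q=P[l==i]; print(cen[i].round(1),s[i,4],np.median(q,0).round(4),q.min(0).round(3),q.max(0).round(3))
b=cv2.resize(f[110:250,310:440],None,fx=4.2,fy=4.2,interpolation=cv2.INTER_CUBIC);cv2.imwrite("pics/f.png",b)
E
```

```text
[358.7 189.7] 150 [ 0.6158 -0.042   0.1268] [ 0.602 -0.049  0.106] [ 0.633 -0.017  0.138]
[369.9 207.8] 104 [ 0.613  -0.1188  0.1321] [ 0.602 -0.128  0.108] [ 0.627 -0.101  0.141]
[378.3 223.9] 95 [ 0.6126 -0.174   0.1211] [ 0.597 -0.18   0.106] [ 0.632 -0.165  0.132]
[384.8 234.6] 95 [ 0.6116 -0.2152  0.1215] [ 0.595 -0.219  0.107] [ 0.631 -0.204  0.134]
```

View pics/f.png

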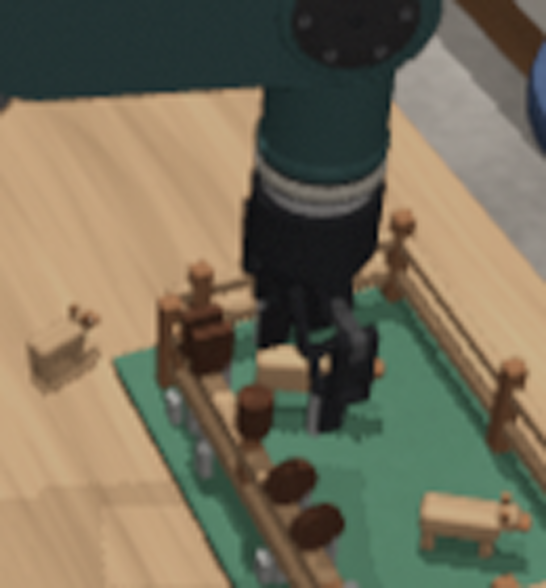

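The square tabs now stand close together at about (205,340), so catch 1 is squeezed. Next are the round tabs.

Call:
send_rows:
  series: [0,-0.45,0,0,0,0,0.65,0,-0.5,-0.2,0,0,0,0.65,0,0,-0.7,0,0,0,0.65,0,0,-0.7,0,0,0,0.65,0,0,-0.7,0,0,0,0.65,0,0,-0.7,0,0,0,0.65,0,0,-0.7,0,0,0,0.65,0,0,-0.7,0,0,0,0.65,0,0,-0.6,0,0,0,0.65,0,0,0,0,0,0,0.65,0,0,0,0,0,0,0.65]

```text
time: 6.92
tool_pos: [0.612, -0.1899, 0.0963]
tool_rot: [-0.001, 0.015, 1.0, 0.0]
contact_force: [0.6, -0.7, -0.1]
grip_width: 0.0703
finger_force: 0.0
```

Call:
send_rows:
  series: [0,0,0,0,0,0,0.2,0,0,0,0,0,0,0.1,0,0,0,0,0,0,0,0,0,0,0,0,0,-0.1,0,0,0,0,0,0,-0.2,0,0,0,0,0,0,-0.3,0,0,0,0,0,0,-0.4,0,0,0,0,0,0,-0.4,0,0,0,0,0,0,-0.4,0,0,0,0,0,0,-0.4]
  squeeze: 30

```text
time: 7.75
tool_pos: [0.6133, -0.1907, 0.0991]
tool_rot: [0.001, 0.015, 1.0, -0.001]
contact_force: [-0.5, -0.3, 6.0]
grip_width: 0.0261
finger_force: 26.1
```

Call:
send_rows:
  series: [0,0,0,0,0,0,0,0,0,0,0,0,0,0.65,0,0,0,0,0,0,0.65,0,0,0.6,0,0,0,0.65,0,0,0.9,0,0,0,0.65,0,0,0.9,0,0,0,0.65,0,0.3,0.9,0,0,-0.9,0.65,0,0.3,0.9,0,0,-0.9,0.65,0,0.4,0,0,0,-0.9,0.65,0,0.4,0,0,0,-0.9,0.65,0,0.4,0,0,0,-0.9,0.65,0,0.4,0,0,0,-0.9,0.65,0,0.4,0,0,0,-0.9,0.65,0,0.4,0,0,0,-0.9,0.65,0,0.4,0,0,0,-0.9,0.65,0.1,0.4,0,0,0,-0.9,0.65,0,0,0,0,0,-0.9,0.65,0,0,0,0,0,-0.9,0.65,0,0,0,0,0,0,0.65,0,0,0,0,0,0,0.65]

```text
time: 9.42
tool_pos: [0.6145, -0.114, 0.1817]
tool_rot: [0.0, 0.467, 0.884, 0.0]
contact_force: [-0.6, 0.2, -0.2]
grip_width: 0.0703
finger_force: 0.0
```

```bash
python3 - <<'E'
from h import *
s=robot.get_state();print(s["tool_pos"],s["tool_rot"],s["qpos"])
f,P,c=grab("side")
m=(P[...,2]>.106)&(P[...,2]<.15)&(P[...,0]>.57)&(P[...,0]<.66)&(P[...,1]>-.25)&(P[...,1]<.02)
k,l,s,cen=cv2.connectedComponentsWithStats(m.astype(np.uint8))
for i in range(1,k):
    if s[i,4]<5: continue
    q=P[l==i]; print(cen[i].round(1),s[i,4],np.median(q,0).round(4),q.min(0).round(3),q.max(0).round(3))
b=cv2.resize(f[110:250,310:440],None,fx=4.2,fy=4.2,interpolation=cv2.INTER_CUBIC);cv2.imwrite("pics/g.png",b)
E
```

```text
[ 0.61445796 -0.11395375  0.18174922] [8.07568259e-05 4.66749346e-01 8.84389642e-01 5.71719487e-05] [-2.74105126e-01  2.67394090e-01  1.26034743e+00  7.79604149e-05
  1.61366921e+00 -8.73674883e-01]
[355.1 191.6] 37 [ 0.6054 -0.0381  0.1162] [ 0.602 -0.049  0.106] [ 0.613 -0.018  0.135]
[369.9 208.1] 107 [ 0.6129 -0.1182  0.13  ] [ 0.603 -0.126  0.107] [ 0.627 -0.1    0.143]
[381.3 229.3] 173 [ 0.6101 -0.1988  0.1226] [ 0.596 -0.21   0.106] [ 0.63  -0.174  0.135]
```

View pics/g.png

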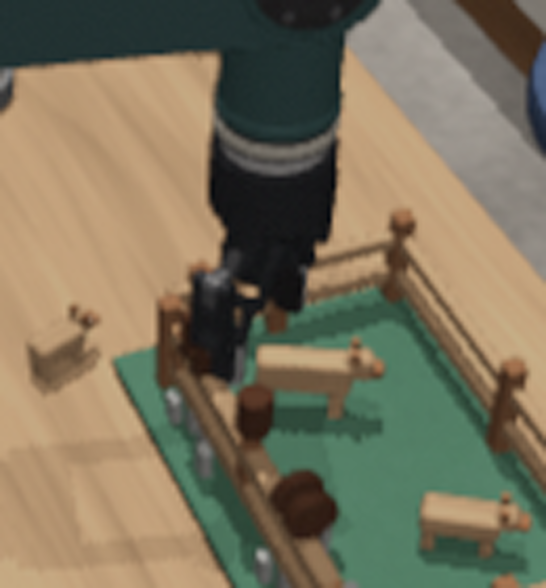

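The round tabs are together too, at about (305,505). Descending on the knob.

Call:
send_rows:
  series: [0.03,0.15,-0.5,0,0,0,0.65,0,0,-0.7,0,0,0,0.65,0,0,-0.7,0,0,0,0.65,0,0,-0.7,0,0,0,0.65,0,0,-0.7,0,0,0,0.65,0,0,-0.6,0,0,0,0.65,0,0,0,0,0,0,0.3,0,0,0,0,0,0,0,0,0,0,0,0,0,-0.3,0,0,0,0,0,0,-0.5,0,0,0,0,0,0,-0.7,0,0,0,0,0,0,-0.7,0,0,0,0,0,0,-0.7]
  squeeze: 60

```text
time: 10.55
tool_pos: [0.6159, -0.1111, 0.1048]
tool_rot: [0.001, 0.468, 0.884, 0.0]
contact_force: [-0.0, 1.2, 3.3]
grip_width: 0.0247
finger_force: 59.1
```

```bash
python3 -c "
import numpy as np
t=np.linspace(0,1.3,19)-.03
d=.15*np.c_[-np.sin(t),np.cos(t)]/.02
print(np.diff(d,axis=0).round(2).tolist(), .02*(d[-1]-d[0]))"
```

```text
[[-0.54, -0.0], [-0.54, -0.04], [-0.54, -0.08], [-0.53, -0.12], [-0.52, -0.16], [-0.51, -0.19], [-0.49, -0.23], [-0.47, -0.27], [-0.45, -0.3], [-0.43, -0.33], [-0.4, -0.36], [-0.38, -0.39], [-0.35, -0.41], [-0.32, -0.44], [-0.28, -0.46], [-0.25, -0.48], [-0.22, -0.5], [-0.18, -0.51]] [-0.14776445 -0.10549037]
```

First third, then check the force.

Call:
send_rows:
  series: [-0.54,0,0,0,0,0,-0.7,-0.54,-0.04,0,0,0,0,-0.7,-0.54,-0.08,0,0,0,0,-0.7,-0.53,-0.12,0,0,0,0,-0.7,0,0,0,0,0,0,-0.7]

```text
time: 10.97
tool_pos: [0.5724, -0.1166, 0.1048]
tool_rot: [0.002, 0.468, 0.884, 0.0]
contact_force: [3.6, -0.3, 2.6]
grip_width: 0.0248
finger_force: 59.2
```

Call:
send_rows:
  series: [-0.52,-0.16,0,0,0,0,-0.7,-0.51,-0.19,0,0,0,0,-0.7,-0.49,-0.23,0,0,0,0,-0.7,-0.47,-0.27,0,0,0,0,-0.7,-0.45,-0.3,0,0,0,0,-0.7,-0.43,-0.33,0,0,0,0,-0.7,-0.4,-0.36,0,0,0,0,-0.7,-0.38,-0.39,0,0,0,0,-0.7,0,0,0,0,0,0,-0.7]

```text
time: 11.72
tool_pos: [0.4998, -0.1633, 0.1048]
tool_rot: [0.003, 0.469, 0.883, -0.0]
contact_force: [7.1, -3.8, 2.9]
grip_width: 0.0245
finger_force: 59.7
```

Call:
send_rows:
  series: [-0.3,-0.44,0,0,0,0,-0.7,-0.28,-0.47,0,0,0,0,-0.7,-0.25,-0.48,0,0,0,0,-0.7,-0.22,-0.49,0,0,0,0,-0.7,-0.2,-0.5,0,0,0,0,-0.7,-0.16,-0.5,0,0,0,0,-0.7,0,0,0,0,0,0,-0.7,0,0,0,0,0,0,-0.7,0,0,0,0,0,0,-0.7,0,0,0,0,0,0,-0.7,0,0,0,0,0,0,-0.7]

```text
time: 12.63
tool_pos: [0.4701, -0.2171, 0.1047]
tool_rot: [-0.001, 0.468, 0.884, 0.001]
contact_force: [-0.6, 3.5, 8.0]
grip_width: 0.0244
finger_force: 60.5
```

```bash
python3 - <<'E'
from h import *
s=robot.get_state();print(s["tool_pos"],s["contact_force"],s["finger_force"],s["joint_velocities"].round(4))
f,P,c=grab("side");b=cv2.resize(f[120:300,290:470],None,fx=3.3,fy=3.3,interpolation=cv2.INTER_CUBIC);cv2.imwrite("pics/i.png",b)
E
```

```text
[ 0.47014733 -0.21705731  0.10469388] [-0.57405045  3.52694415  8.02380973] 60.49348711967468 [ 0.0003  0.0005 -0.0001 -0.0004  0.0002 -0.0005]
```

View pics/i.png

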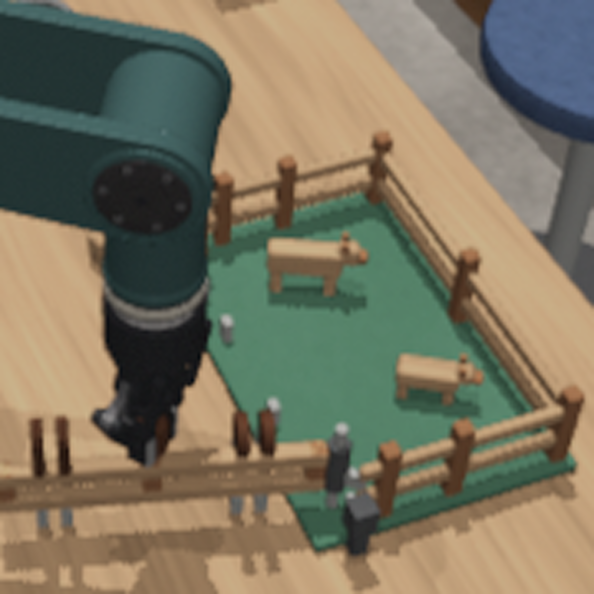

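The gate stands wide open at about 1.28 rad. The knob is gripped at about (155,445) and the arm is at rest.

```bash
python3 -c "
from station import job
print(job.finish_job())"
```

```text
the job is handed in; nothing more can be done
None
```

I squeezed both catches in the required order and swung the gate to about 1.28 rad (73°), then handed the job in at about 12.7 s with the arm still holding the knob at about 60 N; no verdict came back.

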